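# Stripe a tile: draw the spring carriage to the mark with a dipped brush and hold it

## Robot

A 6-joint arm with a two-finger parallel gripper is mounted at the origin on the work surface. World frame = base frame: x ahead of the robot, y to its left, z up, the work surface at z = 0. Lengths are in mm, angles in rad, forces in N, time in s.
With the tool pointing down it reaches from about 400 to 825 mm from the base axis. Payload 7 kg.
Tool frame: the origin (TCP) lies at the very end of the fingers, on their centre line; the grasp point (between the pads) lies 19 mm behind it; z points along the fingers, y is the line along which they close (so a half turn about z gives the same grasp; the last joint's range is limited). The gripper opens to 88 mm and grips with 3 to 60 N. Pads are 19 mm wide; open, the fingers measure 130 mm over their backs; the gripper's body (78 mm by 193 mm) begins 47 mm behind the grasp point.
Start: joints at [1.557, 0.359, 0.012, 0, -1.224, -0.288], TCP at [200.645, 644.466, 226.561] pointing down, gripper open.
Joint ranges: [-3.07, 3.07], [-1.43, 2.12], [-1.02, 1.25], [-3.03, 1.67], [-3.05, -0], [-3.03, 3.03]. Speed limits (rad/s): [2.39, 2.39, 3.01, 3.14, 3.14, 3.14].

## Interface

Orientations are given as a unit quaternion [x, y, z, w].
In Python, from plant import bot gives the robot as it stands. Calls block until the motion is done:
- bot.move_ptp(position, orientation): joint-space move of the TCP to a pose.
- bot.line_to(position, velocity=150, ori=None): straight line of the TCP; ori=None keeps the orientation; velocity is the mean speed in mm/s.
- bot.move_joints(angles): joint-space move.
- bot.move_gripper(opening, force=None): finger opening in mm; force is the grip in N (None keeps the last); returns when the fingers have stopped.
- bot.pause(seconds).
- bot.solve_ik(position, orientation): joint angles nearest the present ones, or None.
- bot.read_state(): the state.
- bot.camera(name): name is "scene" or "side" or "wrist"; returns the picture (384x512x3 uint8, red, green, blue); there is no depth.
- bot.get_calibration(name): a dict with "fx", "fy", "cx", "cy" (pixels), "distortion" ([k1, k2, p1, p2, k3] as OpenCV has them; the pictures are not rectified), "view" (4x4, takes a point from world to camera coordinates); the wrist camera has in their place "T_tool_cam" (4x4, takes a point from camera to tool coordinates, whose origin is the TCP and whose axes are the flange's). Camera axes: x right, y up, looking along -z (the intrinsics and any distortion apply to the point x, -y, -z); pixel columns grow to the right and rows downward; lengths in mm; the calibration is good to about 2 mm. A picture is of the moment at which its call begins: read the wrist's pose just before it. get_calibration takes no time and is no camera call.
A pose or a line that the arm cannot do raises bot.Unreachable and nothing moves.
- bot.close_job(): hands the job in; it is judged then, once.
The state is a dict: "t": time; "joint_pos": joint angles; "qvel": joint speeds; "tau": joint torques, N m; "tcp_pos": TCP position; "eef_rot": TCP orientation; "contact_force": force on the tool from outside, world axes, zero at the start; "moment": the same for the moment, N m; "width": finger opening in mm; "finger_force": force on a finger pad.
Only numpy, scipy, OpenCV 4.12 (cv2) and the standard library are available. Lean on these libraries where they do the work, as an engineer would, in place of code of your own. Each camera call takes 0.05 s, during which the arm holds its last target. There are 200 camera calls.

## Task

Take the round-handled brush out of the wooden tool stand, dip its bristles into the small straight white cup, then lower the brush through the round hole of the striping jig's spring-return carriage until the bristles are at the tile. Using the brush, and never touching the carriage with the gripper, draw the carriage out along its rails until its pointer is level with the brass mark clip, without running past the mark. Finish while holding it there: your program ends with the brush still gripped, upright, bristles at the tile, keeping the carriage at the mark against its spring; leave the cup, the loop tool, the bowl, the pebble and the clay llama where they stand.

Things in the scene. Friction and masses are not known exactly. Their poses are not given: they have to be found in the camera images.
- brush: Round brush, 165 mm, 60 g, bristles down in either hole of the stand. Origin: bristle tip; z up along its axis. From the tip: rigid bristles 11 mm thick to 20 mm, steel ferrule 12 mm thick to 60, dark collar 28 mm wide to 66, plain wooden handle 18 mm thick to 165 (grip this). The collar rests on the stand's top (tip 10 mm above the table); lift straight up 75 mm or more to clear it.
- stand: Wooden tool stand, fixed, a block 66 (x) by 156 (y) by 70 mm high with two upright through holes of 18 mm on its own y axis, 40 mm either side of its middle. Origin: centre of the underside. One hole has the brush, the other the loop tool.
- loop_tool: Short trimming tool with a wire loop on top, standing in the other hole of the stand; its top is 117 mm above the table. Origin: its lower tip. To be left alone.
- cup: Small straight-sided white ceramic cup, open at the top, loose, rim 72 mm diameter, wall 4 mm, 60 mm high, inner floor about 5 mm above the table. Origin: centre of the underside. The bristle tip counts as dipped when it is at least 15 mm below the rim inside the cup.
- jig: Fixed striping jig: board 270 (x) by 236 by 12 mm; on it a terracotta tile 190 by 96 mm, top 22 mm above the table; over it two rails along x at y +-64 mm, 50 mm up, between end blocks (x +-112 mm, 64 mm high). Spring tube at the +x end. Origin: centre of the board's underside. The carriage parks at the +x end and is drawn to -x; the mark clip is on the +y edge.
- carriage (a joint): Travel of the steel carriage along the jig's rails: 0 parked at the +x end, growing in metres as it is drawn towards the jig's -x, at most 0.135. A spring pulls it back: about 2.3 N at 0, rising by 15 N/m (about 4 N at the mark); let go, it runs home.
- carriage_guide (a point): Centre of the carriage's round through hole (26 mm diameter), level with its top face, 55 mm above the table; moves with the carriage, axes as the jig's. The steel plate is 46 (x) by 104 by 10 mm. When the brush pulls, its ferrule bears on the hole's -x side, so the hole's centre trails the brush by about 7 mm.
- carriage_pointer (a point): Outer tip of the thin steel pointer bar (3 mm wide) that sticks out of the carriage's +y side, in line with the hole's centre: 94 mm from it along y, 50 mm above the table. Axes parallel to the jig's.
- mark: Fixed brass mark clip on the jig's +y edge, at 70 to 115 mm of carriage travel: block 14 by 14 by 28 mm with a thin upright vane (3 mm) on top, up to 62 mm above the table. Origin: centre of its underside, 12 mm above the table; axes as the jig's. At the mark, pointer tip and vane are level along the jig's x; the pointer passes beside it.
- bowl: Blue bowl, 110 mm across, 45 mm high, loose bystander beyond the stand. Origin: centre of the underside.
- pebble: Flat grey polishing stone, 54 mm across and 16 mm high, loose bystander near the front. Origin: centre of the underside.
- llama: Fired clay llama figure, 133 mm tall, loose bystander right of the jig. Origin: centre of its feet.
Not all that is in view belongs to the job. Of the things like the brush, leave any that is turquoise; of the rest the smaller one is meant. Of the things shaped like the cup, the white one is meant.

How it is judged:
By the outcome, as a careful person would: the job done as asked, in the order asked, and still so for the second after the job is handed in, while the arm keeps its last pose, push and grip.
It also fails if it takes over 51 s, if anything falls off the work surface, if the arm or the gripper's body presses on something with over 40 N, if the wrist force passes 120 N, or if a joint passes its speed limit or range.

## Working session

There is one attempt and no reset: what is moved stays moved. The work goes in short steps, each a Python script; the robot and the scene stay as the last script left them, time stands still between calls to the robot, and variables do not carry over. Pictures are saved under pics/ and viewed, at most 10 in all, crops included, and the job is handed in when it is done.

```bash
ls; mkdir -p pics
cat > h.py <<'E'
import numpy as np, cv2
from plant import bot
def K(c): return np.array([[c["fx"],0,c["cx"]],[0,c["fy"],c["cy"]],[0,0,1.]]),np.array(c["distortion"],float)
def cam_pose(name,st=None):
    c=bot.get_calibration(name)
    if "view" in c: return c,np.linalg.inv(np.array(c["view"]))
    from scipy.spatial.transform import Rotation as R
    T=np.eye(4);T[:3,:3]=R.from_quat(st["eef_rot"]).as_matrix();T[:3,3]=st["tcp_pos"]
    return c,T@np.array(c["T_tool_cam"])
def ray(name,px,st=None):
    c,T=cam_pose(name,st);k,d=K(c)
    u=cv2.undistortPoints(np.array(px,float).reshape(-1,1,2),k,d).reshape(-1,2)
    v=np.c_[u[:,0],-u[:,1],-np.ones(len(u))]@T[:3,:3].T
    return T[:3,3],v
def plane(name,px,z,st=None):
    o,v=ray(name,px,st); return o+v*((z-o[2])/v[:,2])[:,None]
def proj(name,P,st=None):
    c,T=cam_pose(name,st);k,d=K(c)
    p=(np.array(P,float).reshape(-1,3)-T[:3,3])@T[:3,:3]
    p=p*[1,-1,-1]
    return cv2.projectPoints(p.reshape(-1,1,3),np.zeros(3),np.zeros(3),k,d)[0].reshape(-1,2)
def shot(name,fn=None):
    im=bot.camera(name)[:,:,::-1].copy()
    if fn: cv2.imwrite("pics/"+fn,im)
    return im
E
python3 - <<'E'
from h import *
s=bot.read_state();print(s["t"],s["eef_rot"],s["contact_force"],s["width"])
a=shot("scene","scene0.png");b=shot("side","side0.png");c=shot("wrist","wrist0.png")
for n in("scene","side"):
    print(n,cam_pose(n)[1].round(2).tolist())
print(bot.get_calibration("wrist"))
E
```

```text
pics
0.0 [ 9.88624258e-01 -1.50404174e-01 -6.95580097e-05  8.09709353e-04] [ 0.52224189  0.17722953 -0.47022773] 88.03117230991383
scene [[-0.77, -0.48, 0.42, 1003.17], [0.64, -0.56, 0.53, 596.04], [-0.02, 0.67, 0.74, 946.28], [0.0, 0.0, 0.0, 1.0]]
side [[0.95, 0.2, -0.23, 267.2], [-0.31, 0.68, -0.67, -800.98], [0.02, 0.71, 0.71, 885.41], [0.0, 0.0, 0.0, 1.0]]
{'fx': 304.70318534356767, 'fy': 304.70318534356767, 'cx': 257.1829516671505, 'cy': 191.92377009854005, 'distortion': array([0.0044563, 0.       , 0.       , 0.       , 0.       ]), 'T_tool_cam': array([[-6.96816302e-05,  9.65865383e-01,  2.59044508e-01,
         6.90596815e+01],
       [ 9.99999998e-01,  6.95707029e-05,  9.59563459e-06,
        -4.58415159e-01],
       [-8.75381722e-06,  2.59044508e-01, -9.65865385e-01,
        -1.59214609e+02],
       [ 0.00000000e+00,  0.00000000e+00,  0.00000000e+00,
         1.00000000e+00]])}
```

View pics/scene0.png

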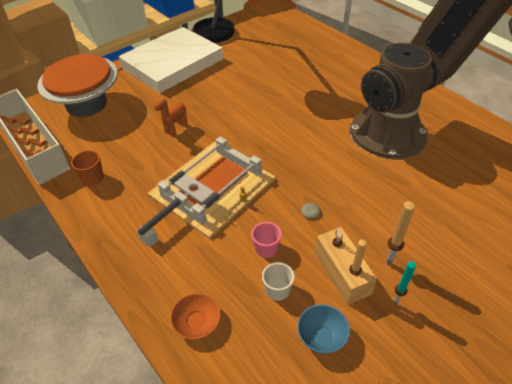

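View pics/side0.png

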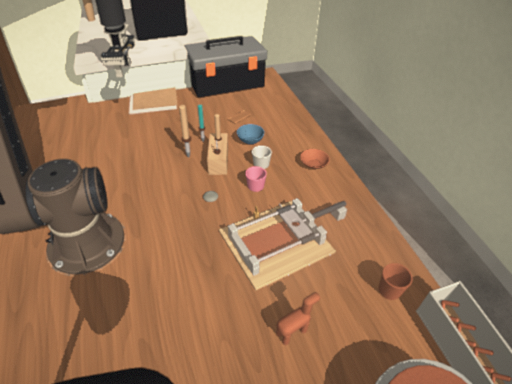

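The scene view shows the stand with the wooden brush at about (361,255), with the tall wooden brush and the turquoise one next to it. The white cup is at (278,280), the jig around (215,185), and the clip near (242,192). The side view agrees. I'll enlarge both to get exact pixels.

Run:
```python
import cv2,numpy as np
a=cv2.imread("pics/scene0.png");b=cv2.imread("pics/side0.png")
def c(im,x0,y0,w,h,s):
    return cv2.resize(im[y0:y0+h,x0:x0+w],None,fx=s,fy=s,interpolation=cv2.INTER_CUBIC)
A=c(a,240,190,190,140,4);cv2.imwrite("pics/c1.png",A)   # 760x560
B=c(a,130,130,160,120,5);cv2.imwrite("pics/c2.png",B)  # 800x600
C=c(b,170,90,190,150,4);cv2.imwrite("pics/c3.png",C)
```

```text
(no output)
```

View pics/c1.png

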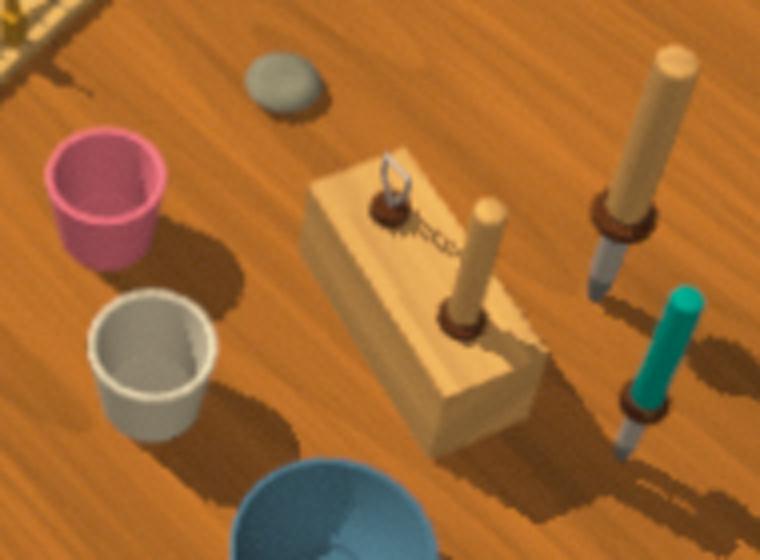

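View pics/c2.png

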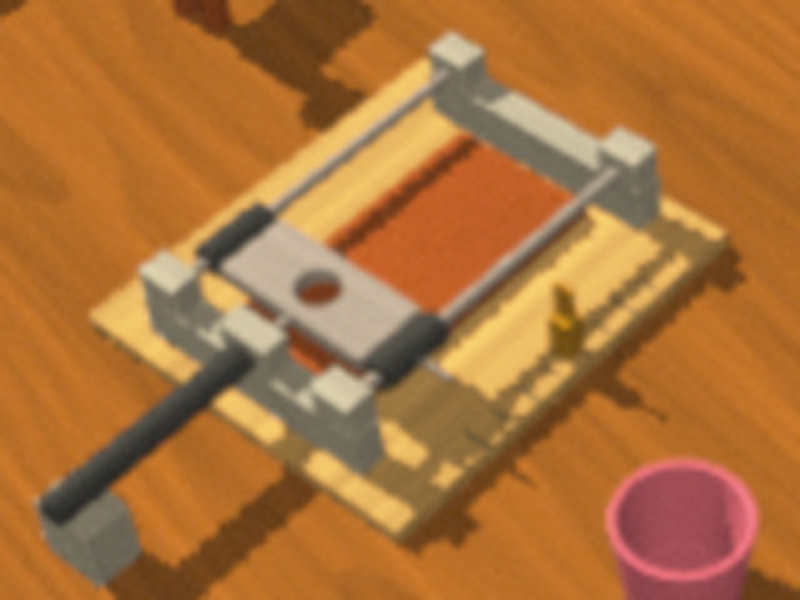

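View pics/c3.png

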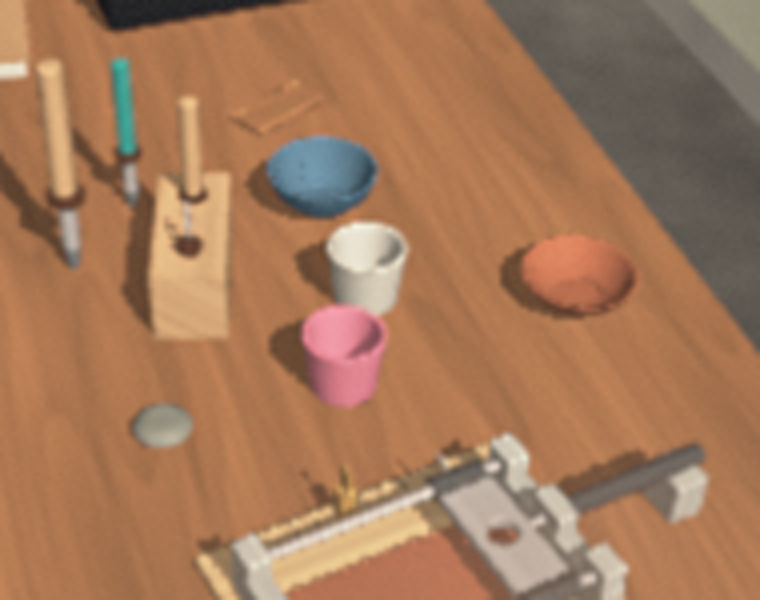

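The crops show clear features. In scene c1 these are the stand top's corners, the brush top (490,208) and the cup rim. In c2 they are the hole (318,287), clip vane top (563,290), pointer tip (447,376) and board corners. In c3 it is the brush top (188,103). Next I convert them to world points.

```bash
cat > m.py <<'E'
from h import *
def f(p,x0,y0,s): return (np.array(p,float)+.5)/s-.5+[x0,y0]
def c1(*p): return f(p,240,190,4)
def c2(*p): return f(p,130,130,5)
def c3(*p): return f(p,170,90,4)
def tri(pa,pb):
    (o1,v1),(o2,v2)=ray("scene",pa),ray("side",pb);v1,v2=v1[0],v2[0]
    t=np.linalg.lstsq(np.c_[v1,-v2],o2-o1,rcond=None)[0]
    p,q=o1+t[0]*v1,o2+t[1]*v2; return (p+q)/2,np.linalg.norm(p-q)
np.set_printoptions(precision=1,suppress=True)
if __name__=="__main__":
    S=plane("scene",c1((311,186),(404,149),(547,350),(442,397)),70);print("stand",S,S.mean(0))
    for i in range(4):print(np.linalg.norm(S[i]-S[i-1]),np.degrees(np.arctan2(*(S[i]-S[i-1])[1::-1])))
    S=plane("side",c3((160,173),(230,173),(228,337),(152,337)),0); 
    print("collar scene",plane("scene",c1((463,318),(391,209)),73),"side",plane("side",c3((193,194),(188,244)),73))
    print("brush top",plane("scene",c1((490,208)),175),plane("side",c3((188,103)),175),tri(c1((490,208)),c3((188,103))))
    print("big top",tri(c1((677,62)),c3((50,67))),"bot",plane("scene",c1((597,294)),3),plane("side",c3((73,263)),3))
    print("turq",tri(c1((686,298)),c3((122,65))),plane("scene",c1((623,456)),3))
    print("pebble",plane("scene",c1((284,82)),10))
    a=cv2.imread("pics/scene0.png");h=cv2.cvtColor(a,cv2.COLOR_BGR2HSV)
    print("cup",plane("scene",c1((152.5,344)),60),plane("scene",c1((90,344),(217,344),(153,291),(153,397)),60),"side",plane("side",c3((367,250)),60))
    print("pink",plane("scene",c1((107,174)),60),"bowl",plane("side",c3((322,175)),45))
    B=plane("scene",c2((725,237),(403,540),(92,317)),12);print("board",B,"centre",(B[0]+B[2])/2)
    for i in (1,2):print(np.linalg.norm(B[i]-B[i-1]),np.degrees(np.arctan2(*(B[i]-B[i-1])[1::-1])))
    print("hole",plane("scene",c2((318,287)),55),plane("side",c3((504,536)),55))
    print("pointer",plane("scene",c2((448,376)),50),plane("side",c3((440,456)),50))
    print("vane",plane("scene",c2((563,288)),62),plane("side",c3((347,470)),62),tri(c2((563,288)),c3((347,470))))
    print("llama",plane("side",[(290,335)],10))
E
python3 m.py
```

```text
stand [[491.4 178.5  70. ]
 [429.8 194.9  70. ]
 [471.1 342.5  70. ]
 [536.6 325.1  70. ]] [482.2 260.3  70. ]
153.37077244194822 -107.12966477085605
63.7342820694405 165.08433509477882
153.26796353860595 74.37231423275256
67.75466882187749 -14.915535249298896
collar scene [[492.7 299.4  73. ]
 [469.4 221.8  73. ]] side [[495.3 295.2  73. ]
 [473.3 223.8  73. ]]
brush top [[492.6 298.  175. ]] [[494.4 289.6 175. ]] (array([493.5, 296.3, 172.3]), np.float64(5.002953668817963))
big top (array([379.9, 315.1, 218. ]), np.float64(4.525048012910733)) bot [[377.3 317.    3. ]] [[379.5 315.2   3. ]]
turq (array([453.4, 394. , 161.5]), np.float64(5.959997910300482)) [[450.8 397.7   3. ]]
pebble [[410.3  77.8  10. ]]
cup [[629.2 194.8  60. ]] [[655.7 172.5  60. ]
 [601.8 218.   60. ]
 [605.9 168.7  60. ]
 [651.1 220.2  60. ]] side [[628.5 185.9  60. ]]
pink [[572.2  88.6  60. ]] bowl [[630.7 327.8  45. ]]
board [[ 404.4  -73.3   12. ]
 [ 665.6  -19.    12. ]
 [ 708.5 -252.4   12. ]] centre [ 556.5 -162.8   12. ]
266.7394355064252 11.758858503653627
237.34067804157007 -79.57973416363117
hole [[ 619.1 -153.9   55. ]] [[ 619.4 -160.7   55. ]]
pointer [[601.  -63.5  50. ]] [[604.8 -65.1  50. ]]
vane [[524.8 -64.3  62. ]] [[526.3 -68.9  62. ]] (array([525.5, -66.3,  60.2]), np.float64(3.400991715491971))
llama [[ 487.3 -460.3   10. ]]
```

```bash
cat >> h.py <<'E'
from scipy.spatial.transform import Rotation as R
def down(deg):
    """tool pointing down, closing axis y at world yaw deg"""
    a=np.radians(deg);y=np.array([np.cos(a),np.sin(a),0]);z=np.array([0,0,-1.])
    return R.from_matrix(np.c_[np.cross(y,z),y,z]).as_quat()
E
python3 - <<'E'
from h import *
np.set_printoptions(precision=2,suppress=True)
for p,ds in [((493,297,96),(30,210)),((493,297,280),(30,210)),((629,191,125),(30,210,191,11)),((620,-157,110),(11,191)),((530,-175,110),(11,191))]:
    for d in ds: print(p,d,bot.solve_ik(list(p),down(d)))
s=bot.read_state()["tcp_pos"]
bot.line_to([s[0],s[1],310],250)
bot.move_ptp([493,297,280],down(210))
st=bot.read_state();shot("wrist","w1.png")
print(st["t"],st["tcp_pos"],proj("wrist",[[493,297,175],[493,297,76]],st))
E
```

```text
(493, 297, 96) 30 [ 0.88  0.32 -0.38  0.   -0.88  2.78]
(493, 297, 96) 210 [ 0.88  0.32 -0.38  0.   -0.88 -0.36]
(493, 297, 280) 30 [ 0.88  0.17 -0.13  0.   -1.28  2.78]
(493, 297, 280) 210 [ 0.88  0.17 -0.13  0.   -1.28 -0.36]
(629, 191, 125) 30 None
(629, 191, 125) 210 [ 0.59  0.41 -0.16  0.   -1.   -0.07]
(629, 191, 125) 191 [ 0.59  0.41 -0.16  0.   -1.   -0.4 ]
(629, 191, 125) 11 [ 0.59  0.41 -0.16  0.   -1.    2.74]
(620, -157, 110) 11 [ 0.06  0.39 -0.22  0.   -0.96 -3.01]
(620, -157, 110) 191 [ 0.06  0.39 -0.22  0.   -0.96  0.14]
(530, -175, 110) 11 [ 0.03  0.27 -0.4   0.   -0.89 -2.98]
(530, -175, 110) 191 [ 0.03  0.27 -0.4   0.   -0.89  0.16]
2.3 [492.79 297.86 279.93] [[257.48 188.87]
 [257.37 168.46]]
```

View pics/w1.png

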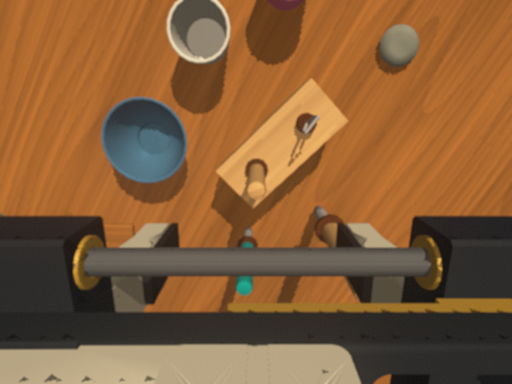

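The wrist view shows the brush top at (257,190) and the collar at (257,169), as predicted. The cup rim centre is near (198,30). Now I grasp and lift.

Run:
```python
from h import *
np.set_printoptions(precision=1,suppress=True)
st=bot.read_state()
print("cup",plane("wrist",[(198,30.5)],60,st),"brush",plane("wrist",[(257,190)],175,st),plane("wrist",[(257,168)],76,st))
bot.move_gripper(56)
bot.line_to([493,297,96],150)
s=bot.read_state();print(s["tcp_pos"],s["contact_force"])
bot.move_gripper(10,55)
s=bot.read_state();print(s["width"],s["finger_force"],s["contact_force"])
z0=s["tcp_pos"][2]
bot.line_to([493,297,z0+115],150)
s=bot.read_state();print(s["t"],s["tcp_pos"],s["width"],s["finger_force"],s["contact_force"],"z0",z0)
shot("scene","s2.png");shot("wrist","w2.png")
```

```text
cup [[628.4 196.8  60. ]] brush [[492.8 298.2 175. ]] [[493.6 296.8  76. ]]
[493.4 297.5  96.9] [-0.2 -0.4  0.6]
17.1696211142923 54.999940395355225 [0.3 0.8 1.8]
6.1083 [492.4 296.6 210. ] 17.279241089394812 54.99989569187164 [-0.2 -0.6 -1.3] z0 96.13906530042152
```

Run:
```python
from h import *
np.set_printoptions(precision=1,suppress=True)
cx,cy=628.6,194.5
bot.line_to([cx,cy,205],250)
bot.line_to([cx,cy,116],150)
s=bot.read_state();print(s["t"],s["tcp_pos"],s["contact_force"])
shot("scene","s3.png");bot.pause(0.2)
bot.line_to([cx,cy,195],200)
bot.move_ptp([610,-110,195],down(191))
st=bot.read_state();shot("wrist","w3.png")
print(st["t"],st["tcp_pos"],st["width"],proj("wrist",[[619.2,-156,55],[602,-64,50],[525.5,-66,62]],st))
a=cv2.imread("pics/s3.png")[150:330,200:380];b=cv2.imread("pics/w3.png")
v=np.zeros((384,800,3),np.uint8);v[:,:512]=b;v[:288,512:]=cv2.resize(a,(288,288));cv2.imwrite("pics/v3.png",v)
```

```text
7.7833 [629.  195.2 117.1] [ 0.6 -0.6 -0.3]
9.7417 [ 610.3 -109.2  194.7] 17.584725723196552 [[257.1 133. ]
 [256.4 222.3]
 [329.4 238. ]]
```

View pics/v3.png

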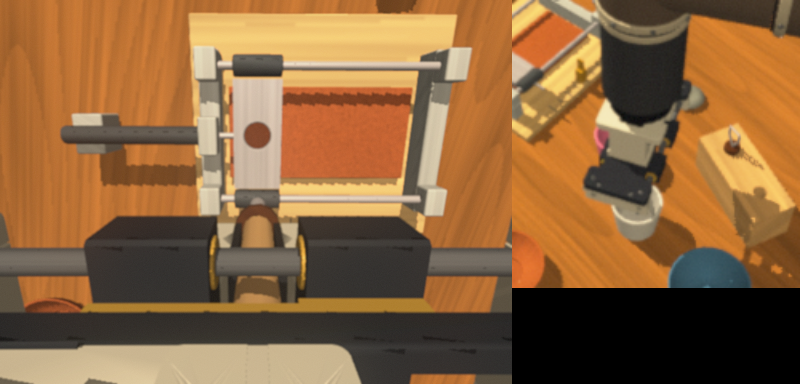

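The cup is undisturbed around the dipped brush. The wrist view puts the hole at (257,135), close to the prediction of (257,133), and the rails lie level, so the jig yaw is about 11°. I'll flip the wrist half a turn so its camera sees the pointer and clip, then insert the brush.

Run:
```python
from h import *
np.set_printoptions(precision=2,suppress=True)
st=bot.read_state()
H=plane("wrist",[(257,135)],55,st)[0];r=plane("wrist",[(235,66),(440,66),(235,199),(420,199)],53,st)
print("hole",H,"rail yaw",[np.degrees(np.arctan2(*(r[i]-r[i+1])[1::-1])) for i in(0,2)])
H[:2]=(H[:2]*2+[619.2,-156.5])/3
bot.move_ptp([H[0],H[1],190],down(20))
st=bot.read_state();shot("wrist","w4.png")
print(H,st["t"],st["tcp_pos"],proj("wrist",[[H[0],H[1],55],[602,-64,50],[525.5,-66,62]],st))
```

```text
hole [ 619.12 -153.71   55.  ] rail yaw [np.float64(11.046212297098243), np.float64(11.081580474358606)]
[ 619.14 -154.64   55.  ] 12.2583 [ 619.18 -154.49  190.02] [[257.22 183.62]
 [273.3   87.17]
 [191.14  56.65]]
```

View pics/w4.png

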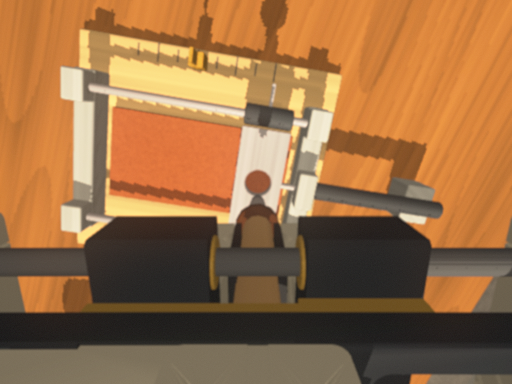

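The hole is at (258,182), as predicted. The pointer tip is near (273,85) and the clip is near (198,57). Now I insert the brush and draw the carriage short of the mark.

Run:
```python
from h import *
np.set_printoptions(precision=2,suppress=True)
H=np.array([619.1,-154.4]);ux=np.array([np.cos(np.radians(11)),np.sin(np.radians(11))])
def p(s):st=bot.read_state();print(s,round(st["t"],1),st["tcp_pos"],st["contact_force"],st["width"]);return st
p("start")
bot.line_to([*H,140],100);p("above")
for z in (111,109.5,108.7):
    bot.line_to([*H,z],60 if z==111 else 15);st=p(z)
    if st["contact_force"][2]>5: break
z=109.0
bot.line_to([*H,z],20)
bot.line_to([*(H-ux*65),z],60);bot.pause(.3)
st=p("drawn")
a=shot("wrist","w5.png");b=shot("scene","s5.png")
P=proj("wrist",[[*(H-ux*58)+94*np.array([-ux[1],ux[0]]),50],[525.5,-66,62]],st);print(P)
q=proj("scene",[525.5,-66,55])[0].astype(int);print(q)
v=np.zeros((560,800,3),np.uint8)
c=P.mean(0).astype(int);x0=c[0]-50;y0=max(c[1]-50,0)
v[:480,:480]=cv2.resize(a[y0:y0+80,x0:x0+80],(480,480),interpolation=cv2.INTER_CUBIC)
v[:320,480:]=cv2.resize(b[q[1]-20:q[1]+20,q[0]-20:q[0]+20],(320,320),interpolation=cv2.INTER_CUBIC)
v[330:560,480:]=cv2.resize(b[120:250,120:300],(320,230),interpolation=cv2.INTER_CUBIC)
cv2.imwrite("pics/v5.png",v);print(x0,y0,q-20)
```

```text
start 12.3 [ 619.16 -154.54  190.01] [-0.32 -0.15 -1.07] 17.376934180576924
above 13.0 [ 619.44 -154.49  140.32] [ 0.21 -0.2   0.41] 17.345387655995733
111 13.6 [ 619.16 -154.42  110.83] [ 0.51 -0.23 -0.5 ] 17.104511759269748
109.5 13.8 [ 619.21 -154.41  109.71] [-0.27 -0.39 -0.8 ] 17.15375262893761
108.7 14.1 [ 619.09 -154.4   108.74] [-0.83  0.29 -0.86] 17.31395341127393
drawn 15.9 [ 555.67 -166.77  109.13] [ 3.07  1.73 -0.58] 17.510809196406424
[[288.85  76.77]
 [267.09  52.25]]
[241 188]
227 14 [221 168]
```

View pics/v5.png

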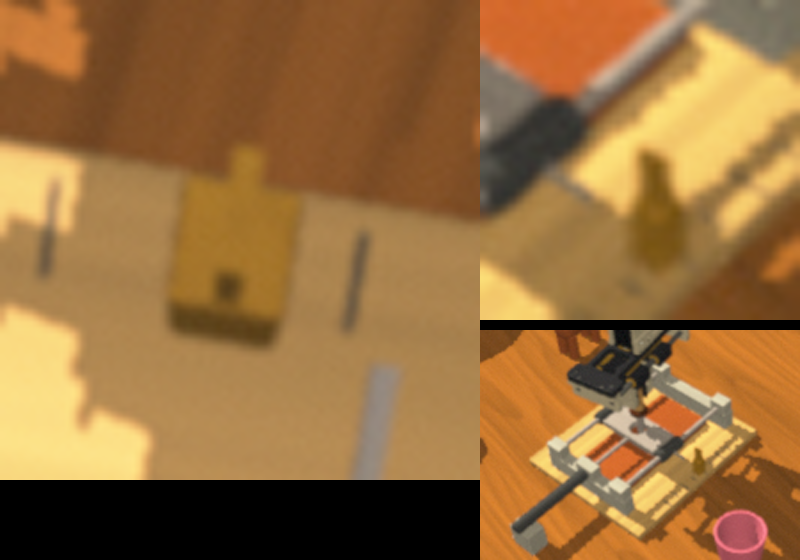

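The brush has drawn the carriage, with about 3.5 N of spring force felt. In the wrist crop the pointer tip is at (383,368), the clip block's centre near (234,248) and the vane top at (248,148). I'll turn those into jig-x distances.

Run:
```python
from h import *
np.set_printoptions(precision=2,suppress=True)
st=bot.read_state();ux=np.array([np.cos(np.radians(11)),np.sin(np.radians(11))]);uy=np.array([-ux[1],ux[0]])
f=lambda p:(np.array(p,float)+.5)/6-.5+[227,14]
g=lambda p:(np.array(p,float)+.5)/8-.5+[221,168]
def rep(n,P): P=P[0];print(n,P[:2],"jig xy",P[:2]@ux,P[:2]@uy)
rep("pointer wrist",plane("wrist",f([(383,368)]),51.5,st))
rep("pointer wrist low",plane("wrist",f([(372,450)]),51.5,st))
rep("vane top far edge",plane("wrist",f([(249,148)]),62,st))
for z in(40,50,62): rep(f"tab base z{z}",plane("wrist",f([(243,180)]),z,st))
rep("spot z40",plane("wrist",f([(229,288)]),40,st)); rep("spot z62",plane("wrist",f([(229,288)]),62,st))
rep("block top",plane("wrist",f([(234,248)]),40,st))
rep("scene vane",plane("scene",g([(650,150)])-[60,0],62)); rep("scene pointer",plane("scene",g([(616-480,207)]),51))
rep("scene vane",plane("scene",g([(652-480,152)]),62))
rep("brush",[np.array(st["tcp_pos"])])
print("widths",[ (plane("wrist",f([a,b]),z,st)@[*ux,0]) for a,b,z in [((183,180),(300,195),40),((233,150),(265,150),62),((170,305),(280,320),40)]])
```

```text
pointer wrist [544.6  -71.96] jig xy 520.8614940208209 -174.55201944203966
pointer wrist low [546.63 -80.43] jig xy 521.236404294045 -183.2498588668031
vane top far edge [523.2  -58.36] jig xy 502.4480970451857 -157.1165457602984
tab base z40 [522.82 -57.16] jig xy 502.31009083262353 -155.86560069386664
tab base z50 [523.21 -59.08] jig xy 502.32128307969083 -157.8266688818031
tab base z62 [523.67 -61.39] jig xy 502.33471377617155 -160.1799507073269
spot z40 [525.3  -68.43] jig xy 502.5945091578812 -167.40896774629843
spot z62 [525.91 -71.58] jig xy 502.59172703120424 -170.6110589613209
block top [524.36 -64.23] jig xy 502.46709854136213 -163.0981746277645
scene vane [523.65 -67.46] jig xy 501.1612173550164 -166.13999933910495
scene pointer [541.79 -63.06] jig xy 519.7993434968466 -165.28082530045089
scene vane [523.71 -66.34] jig xy 501.4264231092667 -165.05181643834123
brush [ 555.58 -166.78] jig xy 513.5446733473696 -269.7265875234508
widths [array([495.54, 509.02]), array([500.85, 504.1 ]), array([496.12, 509.02])]
```

All the measures agree: the pointer is 18.5 mm short of the vane. I'll draw 17 mm more, then look again.

Run:
```python
from h import *
np.set_printoptions(precision=2,suppress=True)
H=np.array([619.1,-154.4]);ux=np.array([np.cos(np.radians(11)),np.sin(np.radians(11))]);uy=np.array([-ux[1],ux[0]])
bot.line_to([*(H-ux*82),109.],25);bot.pause(.3)
st=bot.read_state();a=shot("wrist","w6.png");b=shot("scene","s6.png")
print(st["t"],st["tcp_pos"],st["contact_force"],np.array(st["tcp_pos"])[:2]@ux)
P=proj("wrist",[[524.3,-65,55]],st)[0].astype(int);x0,y0=P-[40,35];q=proj("scene",[525,-66,55])[0].astype(int)-20
v=np.zeros((560,800,3),np.uint8)
v[:480,:480]=cv2.resize(a[y0:y0+80,x0:x0+80],(480,480),interpolation=cv2.INTER_CUBIC)
v[:320,480:]=cv2.resize(b[q[1]:q[1]+40,q[0]:q[0]+40],(320,320),interpolation=cv2.INTER_CUBIC)
v[330:560,480:]=cv2.resize(b[120:250,120:300],(320,230),interpolation=cv2.INTER_CUBIC)
cv2.imwrite("pics/v6.png",v);print(x0,y0,q)
```

```text
17.1083 [ 538.73 -170.06  109.  ] [3.3  2.05 1.91] 496.37865215224895
251 21 [221 168]
```

View pics/v6.png

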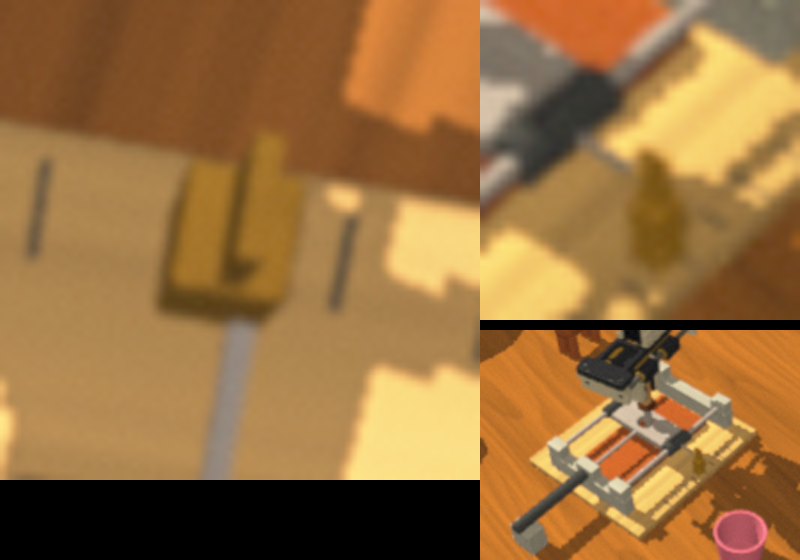

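The pointer tip, crop (240,322), is almost in line with the vane, whose top end is at (268,135). Measuring the remainder.

Run:
```python
from h import *
np.set_printoptions(precision=2,suppress=True)
st=bot.read_state();ux=np.array([np.cos(np.radians(11)),np.sin(np.radians(11)),0])
f=lambda p:(np.array(p,float)+.5)/6-.5+[251,21]
print("pointer",plane("wrist",f([(240,322),(217,470),(229,400)]),51.5,st)@ux,"vane",plane("wrist",f([(269,136),(261,190),(253,240)]),62,st)@ux,"block",plane("wrist",f([(187,165),(300,182),(165,292),(282,304)]),40,st)@ux)
a=cv2.imread("pics/w6.png")
g=cv2.resize(a[21:101,251:331],(480,480),interpolation=cv2.INTER_CUBIC).astype(int)
for r in (345,400,450):   # grey bar: low saturation (R-B)
    d=np.abs(g[r,150:300,2]-g[r,150:300,0]);i=np.where(d<60)[0]+150
    if len(i):print(r,i.min(),i.max(),plane("wrist",f([((i.min()+i.max())/2,r)]),51.5,st)@ux)
```

```text
pointer [503.7  504.03 503.99] vane [502.44 502.59 502.67] block [495.55 508.69 495.42 509.15]
345 223 253 [503.92]
400 214 242 [503.88]
450 206 232 [503.86]
```

1.4 mm remains. I'll move 1.1 mm and hand in.

Run:
```python
from h import *
np.set_printoptions(precision=2,suppress=True)
H=np.array([619.1,-154.4]);ux=np.array([np.cos(np.radians(11)),np.sin(np.radians(11))])
bot.line_to([*(H-ux*83.1),108.7],8);bot.pause(.5)
st=bot.read_state();a=shot("wrist","w7.png")
print(st["t"],st["tcp_pos"],st["tcp_pos"][:2]@ux,st["contact_force"],st["width"])
P=proj("wrist",[[524.3,-65,55]],st)[0].astype(int);x0,y0=P-[40,35]
g=cv2.resize(a[y0:y0+80,x0:x0+80],(480,480),interpolation=cv2.INTER_CUBIC).astype(int)
for r in (350,400,450):
    d=np.abs(g[r,150:330,2]-g[r,150:330,0]);i=np.where(d<60)[0]+150
    if len(i):print(r,i.min(),i.max(),plane("wrist",(np.array([((i.min()+i.max())/2,r)])+.5)/6-.5+[x0,y0],51.5,st)@[*ux,0])
```

```text
18.0 [ 537.58 -170.29  108.74] 495.20846047789627 [3.8  0.75 2.03] 17.077479408195575
350 210 241 [502.77]
400 202 230 [502.7]
450 194 221 [502.73]
```

```bash
python3 -c "
from plant import bot
print(bot.close_job())"
```

```text
the job is handed in; nothing more can be done
None
```

I handed the job in at about 18 s on the robot's clock, with the dipped brush still gripped and holding the carriage at the mark: pointer about 0.3 mm short of the vane, bristle tip an estimated 0.6 mm above the tile.

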